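Load the spice carousel and hold the jar at the front

TASK

Set the loose yellow-capped spice jar upright into the one free ring on the spice carousel (place it, do not drop it) and let go of it. Then turn the carousel by the knob on top until that jar stands at the front, over the foot's red-tipped pointer, and finish still gripping the knob so that the turntable is held still. Leave the honey jar and the mug where they are.

Things in the scene. Friction and masses are not known exactly. Their poses are not given: they have to be found in the camera images.
- jar: the loose spice jar with the yellow cap, glass with a label: 42 mm across, 96 mm tall, 0.08 to 0.15 kg, upright; cap from 76 to 96 mm up. Origin: centre of its underside, z up. It stands on the worktop to the right of the carousel.
- carousel: the carousel's fixed dark steel foot. Origin: on the turning axis at worktop height, z up. Its own -x direction is the front: a flat bar with a red tip there reaches 130 mm from the axis, out from under the platter. The round wooden platter above it has radius 104 mm, its top 30 mm above the worktop.
- knob: dark round knob on a 14 mm post in the carousel's middle: 34 mm diameter, 35 mm high, from 155 to 190 mm above the worktop, turns with the platter. Origin: centre of its underside, on the turning axis. To keep clear of it when placing the jar, let the fingers close tangentially (across the line from ring to axis).
- platter (a joint): the platter's turn on the foot, rad, anticlockwise seen from above positive; 0 = the free ring is exactly at the front. It starts 0.8 to 5.48 rad. Turns freely either way (over 1.5 turns past these values), on a light bearing: friction about 0.03 N m, stays where it is left.
- free_seat (a point): centre of the free ring's floor (the platter's top), 30 mm up; turns with the platter. Four steel rings, 90 degrees apart, centres 72 mm from the axis: 50 mm inside, 56 outside, tops 40 mm above the worktop. The other three hold fixed things (pepper mill, dark-capped spice jar, salt mill), up to 44 mm wide, tops up to 135 mm above the worktop.
- front (a point): fixed point above the pointer, 72 mm from the axis, 30 mm above the worktop: where the free ring's centre is when the platter joint is 0.
- honey_jar: bystander: honey jar with a white lid, 58x62x99 mm, on the worktop to the right of the carousel; leave it. Origin: centre of its underside.
- mug: bystander: green and white mug, 78x116x101 mm, near the worktop's right front; leave it. Origin: under its middle.
Mind the look-alikes: they are no part of the job. What is meant by the jar is not black or pink, and is the larger of those in its own colour.

How it is judged:
By the outcome, as a careful person would: the job done as asked, in the order asked, and still so for the second after the job is handed in, while the arm keeps its last pose, push and grip.
It also fails if it takes over 54 s, if anything falls off the work surface, if the arm or the gripper's body presses on something with over 40 N, if the wrist force passes 120 N, or if a joint passes its speed limit or range.

ROBOT

A 7-joint arm with a two-finger parallel gripper is mounted at the origin on the work surface; the furniture and walls round the work are solid. World frame = base frame: x ahead of the robot, y to its left, z up, the work surface at z = 0. Lengths are in m, angles in rad, forces in N, time in s.
With the tool pointing down it reaches from about 0.425 to 0.925 m from the base axis. Payload 6.8 kg.
Tool frame: the origin (TCP) lies on the centre line of the jaws, within the pads' length; the fingertips stand 25 mm ahead of it and the grasp point (between the pads) lies 6 mm ahead of it; z points along the fingers, y is the line along which they close (so a half turn about z gives the same grasp; the last joint's range is limited). The gripper opens to 85 mm and grips with 20 to 120 N. Pads are 22 mm wide; open, the fingers measure 114 mm over their backs; the gripper's body (76 mm by 85 mm) begins 54 mm behind the grasp point. The pads swing forward as they close: fully open they stand 13 mm farther back than shut.
Start: joints at [1.143, 0.477, 0.022, 1.555, -0.011, 1.109, -0.083], TCP at [0.212, -0.641, 0.256] pointing down, gripper open.
Joint ranges: [-2.96, 2.96], [-0.34, 2.1], [-1.41, 1.46], [0.24, 2.44], [-1.37, 4.51], [0.17, 1.92], [-2.96, 2.96]. Speed limits (rad/s): [2.39, 2.39, 3.14, 3.14, 3.14, 3.14, 3.14].

INTERFACE

Orientations are given as a rotation vector (axis times angle).
In Python, from bench import telemetry, grab_frame, job gives the robot as it stands.
- The arm moves only by the tool apply_moves, never from a script. Its argument "rows" is a list of rows, each a list of 2 entries, a list of its own where there are three numbers: the shift along the tool's x, y, z each as a share of 250 mm, from -1 to 1, then the turn, a rotation vector about the tool's x, y, z each as a share of pi rad, from -1 to 1. A call has 1 to 10 rows; each row is the pose to reach, as a shift and turn from the pose commanded when the call began, along the tool's axes at that moment, turning the shorter way round; what a row does not reach only later rows make up. A row lasts 1/8 s, in which the tool goes at most 62.5 mm and 10.7 degrees, less where a joint would pass 70% of its speed; a pose out of reach is approached as far as the arm can. A call with a number of a shift or a turn outside -1 to 1 is refused whole. A call with a gripper value outside its range is refused whole. "jaw" is the gripper's target within -1 to 1 (fully open at 1, half-way at 0, shut at -1), set as the call begins (left out, the last holds). The fingers move at their own pace and stop on an object; "newtons" is the grip in N (left out, the last holds). Time passes only in rows, so rows that repeat a pose let the fingers close. It gives the time, the measured TCP pose, the force, the opening and the grip force at its end, in the units of the state.
- telemetry.get_obs(): the state, without advancing time (a new reading comes with each control period).
- grab_frame(name): name is "scene" or "side" or "wrist"; returns a dict with "frame" (420x560x3 uint8, red, green, blue), "vertical_fov" (degrees; the focal length in pixels is half the picture's height over the tangent of half this angle, whatever the lens; pixels are square), "cx", "cy" (the principal point, pixels), "k1" (the pictures are not rectified: a ray, as slopes to the right and down, at radius r is drawn at 1 + k1 r^2 times it, then the intrinsics apply), "origin" and "attitude" of the camera in the world. Camera axes: x right, y up, looking along -z (the intrinsics and any distortion apply to the point x, -y, -z); pixel columns grow to the right and rows downward; lengths in m; the calibration is good to about 2 mm. A picture is of the moment at which its call begins. There is no depth.
- job.hand_in(): hands the job in; it is judged then, once.
The state is a dict: "clock": time; "joints": joint angles; "qvel": joint speeds; "tau": joint torques, N m; "tcp_pos": TCP position; "orientation": TCP orientation; "contact_force": force on the tool from outside, world axes, zero at the start; "moment": the same for the moment, N m; "grip_width": finger opening in m; "gripper_force": force on a finger pad.
Only numpy, scipy, OpenCV 4.12 (cv2) and the standard library are available. Lean on these libraries where they do the work, as an engineer would, in place of code of your own. Each camera call takes 0.05 s, during which the arm holds its last target. There are 200 camera calls.

## Working session

There is one attempt and no reset: what is moved stays moved. The work goes in short steps, Python scripts to look and compute and a tool call to move; the robot and the scene stay as the last step left them, time stands still between calls to the robot, and variables do not carry over. Pictures are saved under pics/ and viewed, at most 10 in all, crops included, and the job is handed in when it is done.

Besides the shell and the picture viewer there is one more tool, called as name(argument=value, ...), one argument or row to a line, values as JSON. apply_moves: Moves the arm, as the interface text tells. Its arguments: {"type":"object","properties":{"rows":{"type":"array"},"jaw":{"type":"number"},"newtons":{"type":"number"}},"required":["rows"]}

```bash
mkdir -p pics
cat > h.py <<'E'
import numpy as np, cv2, pickle
from scipy.spatial.transform import Rotation as R
from bench import telemetry, grab_frame, job
def snap(n,tag):
    f=grab_frame(n); cv2.imwrite(f'pics/{tag}.png',cv2.cvtColor(f['frame'],cv2.COLOR_RGB2BGR)); pickle.dump(f,open(f'pics/{tag}.pkl','wb')); return f
def load(tag): return pickle.load(open(f'pics/{tag}.pkl','rb'))
def rot(f):
    a=np.array(f['attitude'],float)
    return a if a.shape==(3,3) else (R.from_rotvec(a) if a.size==3 else R.from_quat(a)).as_matrix()
def K(f):
    h,w=f['frame'].shape[:2]; fl=h/2/np.tan(np.radians(f['vertical_fov'])/2)
    return np.array([[fl,0,f['cx']],[0,fl,f['cy']],[0,0,1.]]),np.array([f['k1'],0,0,0,0.])
def ray(f,u,v):
    k,d=K(f); p=cv2.undistortPoints(np.array([[[u,v]]],float),k,d)[0,0]
    r=rot(f)@np.array([p[0],-p[1],-1]); return np.array(f['origin']),r/np.linalg.norm(r)
def onz(f,u,v,z):
    o,r=ray(f,u,v); return o+r*(z-o[2])/r[2]
def tri(*obs):
    A=np.zeros((3,3));b=np.zeros(3)
    for f,u,v in obs:
        o,r=ray(f,u,v);P=np.eye(3)-np.outer(r,r);A+=P;b+=P@o
    x=np.linalg.solve(A,b)
    return x,[np.linalg.norm((np.eye(3)-np.outer(r,r))@(x-o)) for o,r in [ray(*q) for q in obs]]
def proj(f,X):
    k,d=K(f); p=rot(f).T@(np.array(X)-f['origin']); p=np.array([[p[0]/-p[2],-p[1]/-p[2],1.]])
    return cv2.projectPoints(p,np.zeros(3),np.zeros(3),k,d)[0][0,0]
def shift(target,yaw=None):
    """share units to go to target (tool down) with finger line (tool y) at world yaw"""
    o=telemetry.get_obs();q=R.from_rotvec(o['orientation'])
    print('tcp',np.round(o['tcp_pos'],4),'t',o['clock']); print('shift',np.round(q.inv().apply(np.array(target)-o['tcp_pos'])/.25,4))
    if yaw is not None:
        best=None
        for y in (yaw,yaw+np.pi):
            yv=np.array([np.cos(y),np.sin(y),0]);z=np.array([0,0,-1.]);T=R.from_matrix(np.c_[np.cross(yv,z),yv,z])
            print('turn',np.round((q.inv()*T).as_rotvec()/np.pi,4))
E
python3 - <<'E'
from h import *
for n in ('scene','side','wrist'):
    f=snap(n,n+'0'); print(n,f['origin'],np.array(f['attitude']).tolist(),f['vertical_fov'],f['k1'])
o=telemetry.get_obs();print(o['tcp_pos'],o['orientation'],o['contact_force'])
E
```

```text
scene [0.35968268 0.33857939 0.86518508] [0.058118813232456, -0.7988302895206485, -2.9374777098069784] 50.00920907671948 -0.08163784826039594
side [ 0.00168921 -0.77585407  0.56533034] [1.02636109745231, -0.3137281220168141, -0.48504400355086863] 55.35006428913322 -0.11760099770757598
wrist [ 0.28411833 -0.61718337  0.37455022] [-0.2613392244168905, 0.19048028147632615, -1.2414013417812113] 69.50327590786279 0.007174433034227179
[ 0.21207562 -0.64039405  0.25552578] [-3.10014504e+00 -4.99987889e-01  4.86677066e-04] [-0.44888694  0.70647919  0.56325586]
```

View pics/scene0.png

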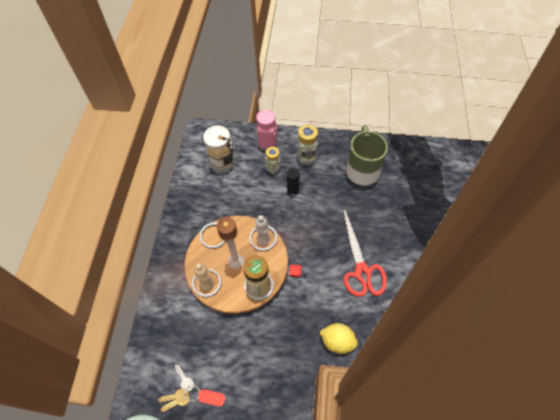

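View pics/side0.png

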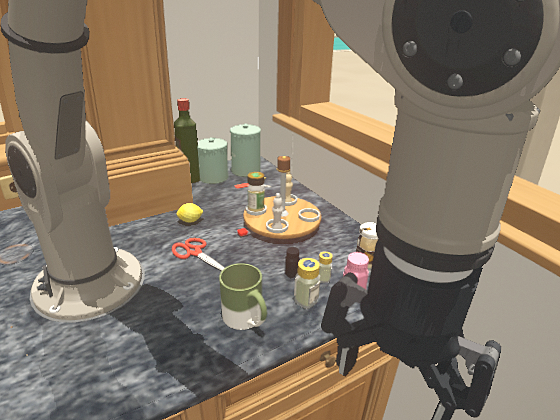

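The picture candidates for "jar" are these:
- Scene (308,133) / side (308,267): large, yellow cap.
- Scene (272,153) / side (326,258): small, yellow cap.
- Scene (266,118): pink jar.
- Scene (293,181): black jar.
- Scene (257,268): dark-capped jar on the carousel.

I choose the large yellow-capped one at scene (308,133). The free ring appears to be at scene (213,235) / side (310,215), the knob at (228,228), and the red tip at (295,271). I'll check these in a crop.

Run:
```python
from h import *
a=cv2.imread('pics/scene0.png')[105:315,175:335]; b=cv2.imread('pics/side0.png')[150:310,230:390]
a=cv2.resize(a,None,fx=2.5,fy=2.5,interpolation=3); b=cv2.resize(b,None,fx=2.5,fy=2.5,interpolation=3)
b=cv2.copyMakeBorder(b,0,a.shape[0]-b.shape[0],0,0,0); cv2.imwrite('pics/crop.png',np.hstack([a,b]))
for t,boxes in (('scene0',[(290,115,330,150),(260,143,285,165)]),('side0',[(292,255,325,282),(318,250,336,268)])):
    im=cv2.imread(f'pics/{t}.png');h=cv2.cvtColor(im,cv2.COLOR_BGR2HSV)
    y=cv2.inRange(h,(18,110,70),(35,255,255)); r=cv2.inRange(h,(0,170,110),(6,255,255))|cv2.inRange(h,(175,170,110),(180,255,255))
    for nm,m in (('y',y),('r',r)):
        n,_,s,c=cv2.connectedComponentsWithStats(m)
        print(t,nm,[(s[i].tolist(),np.round(c[i],1).tolist()) for i in range(1,n) if s[i][4]>25])
```

```text
scene0 y [([298, 125, 20, 20, 229], [307.5, 135.4]), ([265, 147, 14, 14, 107], [271.8, 153.5]), ([245, 258, 22, 20, 203], [255.6, 268.0]), ([260, 280, 8, 13, 59], [263.9, 285.6]), ([320, 323, 38, 31, 867], [338.6, 338.2]), ([159, 389, 29, 23, 262], [174.0, 399.8])]
scene0 r [([291, 265, 9, 12, 82], [295.3, 270.4]), ([361, 265, 9, 11, 29], [363.9, 269.5]), ([373, 266, 12, 19, 37], [380.2, 272.8]), ([365, 278, 17, 17, 44], [371.8, 288.5]), ([346, 285, 16, 11, 36], [352.9, 291.5])]
side0 y [([305, 102, 90, 42, 738], [355.4, 120.5]), ([278, 114, 111, 58, 547], [335.3, 142.0]), ([177, 129, 22, 54, 302], [189.5, 156.8]), ([0, 149, 6, 10, 33], [2.5, 154.0]), ([248, 172, 18, 7, 60], [255.9, 175.0]), ([509, 176, 51, 45, 905], [536.5, 198.1]), ([245, 197, 28, 36, 347], [261.9, 217.2]), ([280, 199, 39, 36, 567], [297.8, 218.1]), ([176, 203, 27, 20, 374], [189.1, 212.3]), ([304, 212, 13, 6, 59], [309.2, 214.6]), ([501, 221, 59, 43, 490], [529.7, 241.2]), ([319, 252, 13, 13, 113], [325.2, 258.3]), ([297, 258, 23, 21, 312], [307.8, 269.2])]
side0 r [([238, 229, 9, 7, 51], [241.9, 231.8]), ([188, 239, 16, 5, 27], [194.9, 240.5]), ([173, 251, 24, 8, 40], [183.6, 255.5])]
```

View pics/crop.png

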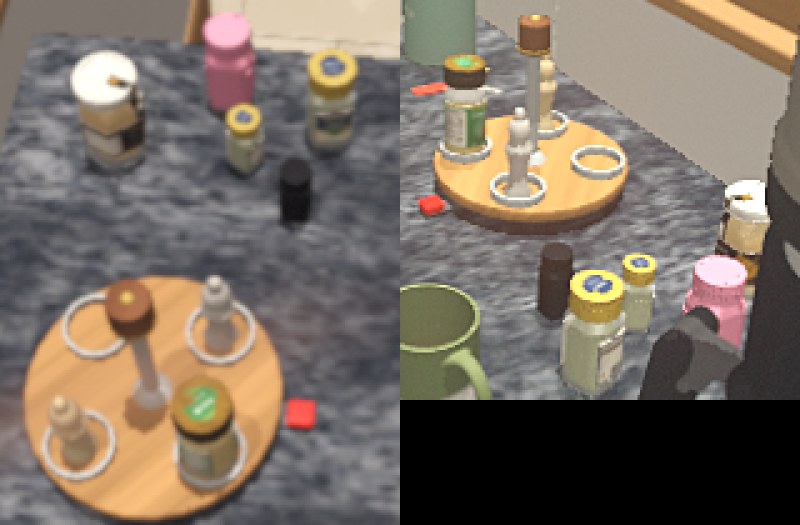

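The crop confirms it. The large yellow-capped jar has its cap top at scene (308,131) / side (309,264). The free ring is at scene (214,235) / side (310,214), the knob top at scene (226,223) / side (284,158), and the red tip at scene (295,271) / side (242,232).

Run:
```python
from h import *
S=load('scene0');D=load('side0')
def p(n,a,b):
    x,e=tri((S,*a),(D,*b));print(n,np.round(x,4),np.round(e,4));return x
cap=p('cap',(307.8,131),(308.8,264)); p('smallcap',(272.5,151.5),(326,254.5))
k=p('knob',(225.8,223.4),(284,157.6)); r=p('ring',(213.8,235),(309.6,214.4)); t=p('tip',(295.4,270.6),(242.4,232.4))
p('honeytop',(217,137),(371,229)); p('pink',(265,117),(358,258))
rs=[onz(S,*q,.04) for q in((213.8,235),(263,237.8),(206.2,282.2),(258.6,285.8))]
c=np.mean(rs,0);print('axis by rings',c,[np.round(np.linalg.norm(q-c),4) for q in rs])
print('jar z.096 scene',onz(S,307.8,131,.096),'side',onz(D,308.8,264,.096))
a=c[:2]
f=t[:2]-a;g=r[:2]-a;print('front ang',np.arctan2(f[1],f[0]),'ring ang',np.arctan2(g[1],g[0]),np.linalg.norm(f),np.linalg.norm(g))
shift(np.r_[cap[:2],.2],0)
print(telemetry.get_obs()['joints'])
```

```text
cap [ 0.3829 -0.282   0.0957] [0.0005 0.0005]
smallcap [ 0.4571 -0.2419  0.066 ] [0.0002 0.0002]
knob [0.5023 0.0049 0.1901] [0.0005 0.0005]
ring [ 0.5561 -0.0433  0.0358] [0.0006 0.0006]
tip [0.3829 0.006  0.0066] [0.0002 0.0002]
honeytop [ 0.5772 -0.247   0.096 ] [0.0005 0.0005]
pink [ 0.4809 -0.3138  0.0942] [0.0005 0.0005]
axis by rings [0.50222745 0.00771576 0.04      ] [np.float64(0.0715), np.float64(0.0713), np.float64(0.0715), np.float64(0.072)]
jar z.096 scene [ 0.38336532 -0.28204779  0.096     ] side [ 0.38206605 -0.28233786  0.096     ]
front ang -3.1275861667114366 ring ang -0.7582812693920395 0.11933571455759133 0.07416218240882914
tcp [ 0.2121 -0.6404  0.2555] t 0.15
shift [ 1.0994 -1.1457  0.2236]
turn [-4.000e-04 -3.000e-04 -3.982e-01]
turn [-3.000e-04  4.000e-04  6.018e-01]
[ 1.14289803  0.47767004  0.02235447  1.55618476 -0.01152169  1.1092877
 -0.08309595]
```

apply_moves(
  rows=[
    [[0.15,-0.16,0.03],[0,0,0]],
    [[0.3,-0.32,0.06],[0,0,0]],
    [[0.45,-0.48,0.09],[0,0,0]],
    [[0.6,-0.64,0.12],[0,0,0]],
    [[0.75,-0.8,0.15],[0,0,0]],
    [[0.85,-0.9,0.15],[0,0,0]],
    [[0.93,-1.0,0.15],[0,0,0]],
  ],
  jaw=1,
)

```text
clock: 1.02
tcp_pos: [0.355, -0.3288, 0.2187]
orientation: [-3.101, -0.502, 0.0]
contact_force: [-1.0, -0.8, 0.2]
grip_width: 0.0855
gripper_force: 0.0
```

Run:
```python
from h import *
S=load('scene0');print('black',onz(S,293,173,.06),'mug',onz(S,367,150,.1))
f=snap('wrist','wrist1')
for X in ([.3829,-.282,.0957],[.4571,-.2419,.066]): print(proj(f,X))
shift([.3829,-.282,.13]); o=telemetry.get_obs(); print(o['orientation'],o['joints'])
```

```text
black [ 0.40718865 -0.1937299   0.06      ] mug [ 0.25525203 -0.24018006  0.1       ]
[233.16762706 161.62526734]
[215.54143574  53.10537675]
tcp [ 0.3565 -0.3248  0.2186] t 1.075
shift [ 0.1543 -0.1276  0.3547]
[-3.09771890e+00 -5.08406515e-01 -9.03040040e-04] [ 0.72538772  0.21180906 -0.1303729   2.03615658  0.0322228   0.89688398
 -0.66770042]
```

View pics/wrist1.png

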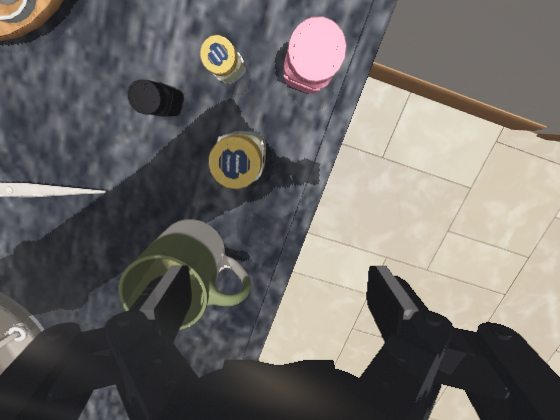

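The wrist view shows the large yellow cap at (236,162), within 3 px of the prediction. The small yellow jar (219,55), pink jar (315,52), black jar (150,97) and mug (185,275) are all clear of the descent. Next I move over the jar and go down.

apply_moves(
  rows=[
    [[0.1,-0.07,0.05],[0,0,0]],
    [[0.154,-0.125,0.1],[0,0,0]],
    [[0.154,-0.125,0.2],[0,0,0]],
    [[0.154,-0.125,0.3],[0,0,0]],
    [[0.154,-0.125,0.35],[0,0,0]],
    [[0.154,-0.125,0.35],[0,0,0]],
  ],
)

```text
clock: 1.82
tcp_pos: [0.3806, -0.2885, 0.1307]
orientation: [-3.1, -0.5, 0.002]
contact_force: [0.7, 0.3, 0.1]
grip_width: 0.0854
gripper_force: 0.0
```

Run:
```python
from h import *
f=snap('wrist','wrist2'); im=cv2.cvtColor(f['frame'],cv2.COLOR_RGB2HSV)
m=cv2.inRange(im,(15,90,60),(38,255,255)); m[:, :100]=0
n,_,s,c=cv2.connectedComponentsWithStats(m)
for i in range(1,n):
    if s[i][4]>400: print(s[i],c[i],onz(f,s[i][0]+s[i][2]/2,s[i][1]+s[i][3]/2,.0957))
print(proj(f,[.3829,-.282,.0957]));shift([.3829,-.282,.068])
```

```text
[ 220   70   51   53 1410] [244.73617021  96.4822695 ] [ 0.45619355 -0.24746496  0.0957    ]
[ 233  207   74   80 3347] [270.16402749 243.83238721] [ 0.3854952  -0.28241263  0.0957    ]
[267.86841171 250.854664  ]
tcp [ 0.3811 -0.2888  0.1314] t 1.875
shift [ 0.0153 -0.0234  0.2538]
```

apply_moves(
  rows=[
    [[0.02,-0.023,0.03],[0,0,0]],
    [[0.02,-0.023,0.1],[0,0,0]],
    [[0.02,-0.023,0.18],[0,0,0]],
    [[0.02,-0.023,0.25],[0,0,0]],
    [[0.02,-0.023,0.254],[0,0,0]],
    [[0.02,-0.023,0.254],[0,0,0]],
  ],
)

```text
clock: 2.62
tcp_pos: [0.3845, -0.2816, 0.0684]
orientation: [3.101, 0.5, 0.001]
contact_force: [-0.0, -0.2, 0.1]
grip_width: 0.0856
gripper_force: 0.0
```

apply_moves(
  rows=[
    [[0,0,0],[0,0,0]],
    [[0,0,0],[0,0,0]],
    [[0,0,0],[0,0,0]],
    [[0,0,0],[0,0,0]],
    [[0,0,0],[0,0,0]],
    [[0,0,0],[0,0,0]],
    [[0,0,0],[0,0,0]],
    [[0,0,0],[0,0,0]],
  ],
  jaw=-1,
  newtons=30,
)

```text
clock: 3.62
tcp_pos: [0.3843, -0.2819, 0.0684]
orientation: [3.101, 0.5, 0.001]
contact_force: [-0.6, -0.1, 5.9]
grip_width: 0.0417
gripper_force: 30.0
```

apply_moves(
  rows=[
    [[0,0,-0.05],[0,0,0]],
    [[0,0,-0.15],[0,0,0]],
    [[0,0,-0.28],[0,0,0]],
    [[0,0,-0.42],[0,0,0]],
    [[0,0,-0.55],[0,0,0]],
    [[0,0,-0.6],[0,0,0]],
    [[0,0,-0.6],[0,0,0]],
  ],
)

```text
clock: 4.5
tcp_pos: [0.3841, -0.2817, 0.2182]
orientation: [3.101, 0.5, 0.001]
contact_force: [0.6, 0.3, -2.4]
grip_width: 0.0409
gripper_force: 30.9
```

Run:
```python
from h import *
print('ring scene',onz(load('scene0'),213.8,235,.04),'side',onz(load('side0'),309.6,214.4,.04))
shift([.62,-.107,.22],.83);o=telemetry.get_obs();print(o['joints'],o['grip_width'],o['contact_force'])
```

```text
ring scene [ 0.55454831 -0.04102996  0.04      ] side [ 0.55231582 -0.04907085  0.04      ]
tcp [ 0.3841 -0.2817  0.2182] t 4.5
shift [ 1.1154 -0.3667 -0.0068]
turn [ 4.000e-04  2.000e-04 -6.624e-01]
turn [ 2.000e-04 -4.000e-04  3.376e-01]
[ 0.6467476   0.20310722 -0.16396276  2.04907359  0.04252421  0.8912879
 -0.79173208] 0.04087198035347941 [ 0.60386659  0.32603645 -2.40390259]
```

apply_moves(
  rows=[
    [[0.08,-0.03,0],[0,0,-0.055]],
    [[0.18,-0.06,0],[0,0,-0.11]],
    [[0.28,-0.1,0],[0,0,-0.165]],
    [[0.38,-0.13,0],[0,0,-0.22]],
    [[0.48,-0.16,0],[0,0,-0.275]],
    [[0.58,-0.19,0],[0,0,-0.33]],
    [[0.68,-0.22,0],[0,0,-0.385]],
    [[0.78,-0.26,0],[0,0,-0.44]],
    [[0.88,-0.29,0],[0,0,-0.495]],
    [[0.95,-0.31,0],[0,0,-0.55]],
  ],
)

```text
clock: 5.75
tcp_pos: [0.585, -0.1321, 0.2156]
orientation: [-1.623, -2.686, 0.0]
contact_force: [0.5, -0.9, -1.4]
grip_width: 0.0409
gripper_force: 30.9
```

Run:
```python
from h import *
shift([.62,-.107,.22],.83);o=telemetry.get_obs();print(o['joints'],o['grip_width'],o['contact_force'])
f=snap('wrist','wrist3');snap('scene','scene3')
for X in ([.5543,-.0433,.04],[.502,.0065,.19]): print(proj(f,X))
```

```text
tcp [ 0.585  -0.1321  0.2156] t 5.75
shift [ 0.0236  0.1705 -0.0178]
turn [-0.0004 -0.001  -0.1102]
turn [-1.400e-03  6.000e-04  8.898e-01]
[ 0.52209028  0.4489446  -0.53046987  1.75188686  0.25981991  1.01429489
  0.37957424] 0.040888704839362106 [ 0.50932545 -0.86424657 -1.44656454]
[294.89253389  97.10867366]
[ 255.44776682 -126.35218556]
```

View pics/wrist3.png

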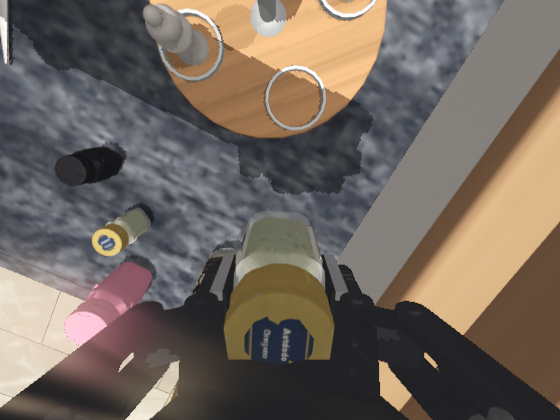

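The wrist view shows the jar held upright. The free ring's centre is at (295,98), against a prediction of (295,97), and the post base is at (268,16).

Run:
```python
from h import *
f=load('wrist3');S=load('scene0');D=load('side0')
print('ring on z.04',onz(f,295,98,.04)); print('tri',tri((f,295,98),(S,213.8,235),(D,309.6,214.4)),tri((f,295,98),(S,213.8,235)))
print('post base',onz(f,268,16,.033))
# ring mask ellipse fit
h=cv2.cvtColor(f['frame'],cv2.COLOR_RGB2HSV);m=cv2.inRange(h,(0,0,120),(180,60,255));m2=np.zeros_like(m);m2[60:135,258:332]=m[60:135,258:332]
p=cv2.findNonZero(m2).astype(np.float32);e=cv2.fitEllipse(p);print(len(p),e,onz(f,*e[0],.04))
shift([.5545,-.0433,.2])
```

```text
ring on z.04 [ 0.55475194 -0.0439235   0.04      ]
tri (array([ 0.55554726, -0.04348921,  0.03597644]), [np.float64(0.0007402782822065586), np.float64(0.0005526509113887852), np.float64(0.0008465888316304171)]) (array([ 0.5552543 , -0.04339845,  0.03520794]), [np.float64(0.00045559853035642326), np.float64(0.0004555985303563044)])
post base [0.50215322 0.00422983 0.033     ]
688 ((295.21246337890625, 97.6929702758789), (57.74925994873047, 61.416114807128906), 6.141709327697754) [ 0.55479796 -0.04360287  0.04      ]
tcp [ 0.5855 -0.1313  0.2158] t 5.85
shift [0.3691 0.0528 0.0643]
```

apply_moves(
  rows=[
    [[0.06,0.01,-0.01],[0,0,-0.05]],
    [[0.14,0.02,0],[0,0,-0.1]],
    [[0.22,0.03,0],[0,0,-0.104]],
    [[0.3,0.045,0.02],[0,0,-0.104]],
    [[0.35,0.053,0.05],[0,0,-0.104]],
    [[0.369,0.053,0.1],[0,0,-0.104]],
    [[0.369,0.053,0.16],[0,0,-0.104]],
    [[0.369,0.053,0.22],[0,0,-0.104]],
    [[0.369,0.053,0.22],[0,0,-0.104]],
  ],
)

```text
clock: 6.98
tcp_pos: [0.5536, -0.046, 0.161]
orientation: [-1.176, -2.91, 0.002]
contact_force: [-0.2, 0.0, -1.6]
grip_width: 0.0408
gripper_force: 31.1
```

Run:
```python
from h import *
a=snap('scene','scene4');b=snap('side','side4');w=snap('wrist','wrist4')
shift([.5548,-.0437,.098],.81)
o=telemetry.get_obs();z=o['tcp_pos'][2]+.028;print(proj(a,[*o['tcp_pos'][:2],z]),proj(b,[*o['tcp_pos'][:2],z]),o['joints'])
x=cv2.imread('pics/scene4.png')[170:330,160:320];y=cv2.imread('pics/side4.png')[110:270,220:380]
cv2.imwrite('pics/c4.png',np.hstack([cv2.resize(q,None,fx=2.5,fy=2.5,interpolation=3) for q in (x,y)]))
```

```text
tcp [ 0.5549 -0.0455  0.163 ] t 7.125
shift [0.0053 0.0046 0.26  ]
turn [ 0.0001  0.0001 -0.0022]
turn [ 1.000e-04 -2.000e-04  9.978e-01]
[201.28994613 195.20261089] [313.24400256 160.26131366] [ 0.44898034  0.46283587 -0.60927313  1.89543095  0.33617826  0.88558956
  0.47637166]
```

View pics/c4.png

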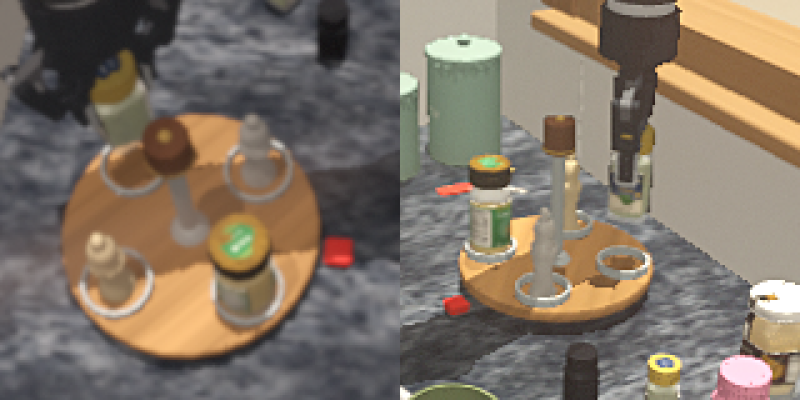

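The scene and side crops show the jar directly above the free ring, with its shadow inside the ring. I'll lower it.

apply_moves(
  rows=[
    [[0.005,0.005,0.04],[0,0,0]],
    [[0.005,0.005,0.09],[0,0,0]],
    [[0.005,0.005,0.14],[0,0,0]],
    [[0.005,0.005,0.18],[0,0,0]],
    [[0.005,0.005,0.2],[0,0,0]],
    [[0.005,0.005,0.205],[0,0,0]],
    [[0.005,0.005,0.21],[0,0,0]],
    [[0.005,0.005,0.21],[0,0,0]],
  ],
)

```text
clock: 8.12
tcp_pos: [0.5547, -0.0435, 0.1106]
orientation: [1.176, 2.913, 0.0]
contact_force: [-0.1, 0.3, -0.8]
grip_width: 0.0413
gripper_force: 30.9
```

Run:
```python
from h import *
shift([.5548,-.0437,.098],.81)
a=snap('scene','scene5');b=snap('side','side5')
p=telemetry.get_obs()['tcp_pos']
for f in(a,b):print(proj(f,[p[0],p[1],p[2]-.068]))
x=cv2.imread('pics/scene5.png')[190:270,170:250];y=cv2.imread('pics/side5.png')[150:230,270:350]
cv2.imwrite('pics/c5.png',np.hstack([cv2.resize(q,None,fx=5,fy=5,interpolation=3) for q in (x,y)]))
```

```text
tcp [ 0.5547 -0.0435  0.1106] t 8.125
shift [-0.0007 -0.0002  0.0503]
turn [ 0.0001  0.0001 -0.0021]
turn [ 2.000e-04 -2.000e-04  9.979e-01]
[213.77230853 233.32630203]
[309.18750344 212.41584783]
```

View pics/c5.png

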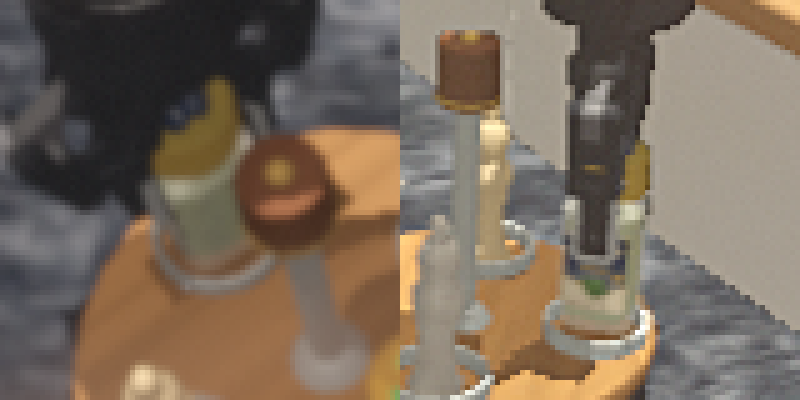

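Both views show the jar's foot centred just above the ring. I'll lower it the last 12 mm slowly.

apply_moves(
  rows=[
    [[0,0,0.012],[0,0,0]],
    [[0,0,0.024],[0,0,0]],
    [[0,0,0.034],[0,0,0]],
    [[0,0,0.042],[0,0,0]],
    [[0,0,0.048],[0,0,0]],
    [[0,0,0.05],[0,0,0]],
    [[0,0,0.05],[0,0,0]],
  ],
)

```text
clock: 9.1
tcp_pos: [0.555, -0.0432, 0.0985]
orientation: [1.175, 2.913, 0.001]
contact_force: [-1.9, 0.7, 6.1]
grip_width: 0.0412
gripper_force: 31.4
```

apply_moves(
  rows=[
    [[0,0,0],[0,0,0]],
    [[0,0,0],[0,0,0]],
    [[0,0,0],[0,0,0]],
    [[0,0,0],[0,0,0]],
    [[0,0,0],[0,0,0]],
    [[0,0,0],[0,0,0]],
  ],
  jaw=0.7,
)

```text
clock: 9.85
tcp_pos: [0.5545, -0.0435, 0.0978]
orientation: [1.176, 2.913, 0.0]
contact_force: [-0.8, -0.1, 0.3]
grip_width: 0.0725
gripper_force: 0.0
```

apply_moves(
  rows=[
    [[0,0,-0.04],[0,0,0]],
    [[0,0,-0.12],[0,0,0]],
    [[0,0,-0.24],[0,0,0]],
    [[0,0,-0.4],[0,0,0]],
    [[0,0,-0.55],[0,0,0]],
    [[0,0,-0.65],[0,0,0]],
    [[0,0,-0.65],[0,0,0]],
  ],
)

```text
clock: 10.72
tcp_pos: [0.5559, -0.0432, 0.2638]
orientation: [1.174, 2.908, 0.002]
contact_force: [-0.8, -0.0, -0.5]
grip_width: 0.0729
gripper_force: 0.0
```

Run:
```python
from h import *
f=snap('wrist','wrist6');a=snap('scene','scene6');b=snap('side','side6')
print(telemetry.get_obs()['joints'])
for X in ([.5548,-.0437,.126],[.5023,.006,.19]):print([np.round(proj(q,X),1) for q in(f,a,b)])
shift([.5023,.006,.24],.81)
x=cv2.imread('pics/wrist6.png');y=cv2.resize(cv2.imread('pics/side6.png')[140:260,230:350],(420,420),interpolation=3)
cv2.imwrite('pics/c6.png',cv2.resize(np.hstack([x,y]),None,fx=.81,fy=.81,interpolation=3))
```

```text
[ 0.49542082  0.34967996 -0.65700639  1.80474678  0.24105034  1.06914825
  0.5541189 ]
[array([277.5, 205.1]), array([207.1, 213.7]), array([311.2, 183.9])]
[array([276.3, 121.1]), array([225.9, 224.2]), array([283.9, 157.4])]
tcp [ 0.5539 -0.0436  0.2599] t 10.875
shift [ 0.2864 -0.0003  0.0797]
turn [-0.0002 -0.0002 -0.002 ]
turn [-3.00e-04  4.00e-04  9.98e-01]
```

View pics/c6.png

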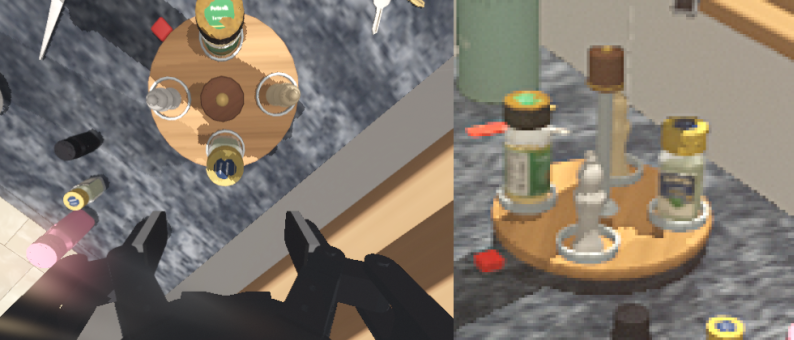

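The jar stands upright in the ring. In the wrist view the knob top is at (274,122), against a prediction of (276,121). Next I move over the knob.

apply_moves(
  rows=[
    [[0.06,0,0],[0,0,0]],
    [[0.13,0,0],[0,0,0]],
    [[0.2,0,0],[0,0,0]],
    [[0.26,0,0.03],[0,0,0]],
    [[0.286,0,0.06],[0,0,0]],
    [[0.286,0,0.08],[0,0,0]],
    [[0.286,0,0.08],[0,0,0]],
  ],
  jaw=0.7,
)

```text
clock: 11.75
tcp_pos: [0.5031, 0.0056, 0.2397]
orientation: [-1.176, -2.912, 0.0]
contact_force: [0.3, 0.1, -0.5]
grip_width: 0.0727
gripper_force: 0.0
```

Run:
```python
from h import *
g=load('wrist6');print('knob6',onz(g,274,122,.19), tri((g,274,122),(load('scene0'),225.8,223.4),(load('side0'),284,157.6)))
f=snap('wrist','wrist7')
h=cv2.cvtColor(f['frame'],cv2.COLOR_RGB2HSV);u=proj(f,[.5023,.006,.19]);print(u)
m=cv2.inRange(h,(0,60,20),(15,255,130));n,_,s,c=cv2.connectedComponentsWithStats(m)
for i in range(1,n):
    if s[i][4]>600:print(s[i],c[i],onz(f,s[i][0]+s[i][2]/2,s[i][1]+s[i][3]/2,.19))
shift([.5023,.006,.179]);print(telemetry.get_obs()['joints'])
cv2.imwrite('pics/c7.png',cv2.imread('pics/wrist7.png'))
```

```text
knob6 [0.50171071 0.00464331 0.19      ] (array([0.50207003, 0.00473879, 0.1902055 ]), [np.float64(0.0003721326091550462), np.float64(0.0006681530125056443), np.float64(0.00034528558521737545)])
[279.28193564 246.03555701]
[ 250  209   55   63 2471] [276.98826386 239.29016592] [0.49894601 0.00774496 0.19      ]
[ 492  280   68   62 1651] [529.43549364 313.01635373] [0.64592313 0.08915879 0.19      ]
tcp [0.5033 0.0056 0.24  ] t 11.8
shift [ 0.0039 -0.0016  0.2441]
[ 0.45644287  0.28609732 -0.69362797  1.9397958   0.21717362  0.99061298
  0.46546595]
```

apply_moves(
  rows=[
    [[0.003,-0.003,0.05],[0,0,0]],
    [[0.003,-0.003,0.11],[0,0,0]],
    [[0.003,-0.003,0.17],[0,0,0]],
    [[0.003,-0.003,0.22],[0,0,0]],
    [[0.003,-0.003,0.242],[0,0,0]],
    [[0.003,-0.003,0.242],[0,0,0]],
  ],
)

```text
clock: 12.55
tcp_pos: [0.5019, 0.0062, 0.1795]
orientation: [-1.175, -2.913, 0.0]
contact_force: [-0.6, -0.0, -0.7]
grip_width: 0.0724
gripper_force: 0.0
```

apply_moves(
  rows=[
    [[0,0,0],[0,0,0]],
    [[0,0,0],[0,0,0]],
    [[0,0,0],[0,0,0]],
    [[0,0,0],[0,0,0]],
    [[0,0,0],[0,0,0]],
    [[0,0,0],[0,0,0]],
    [[0,0,0],[0,0,0]],
  ],
  jaw=-1,
  newtons=40,
)

```text
clock: 13.42
tcp_pos: [0.5018, 0.0055, 0.1804]
orientation: [1.176, 2.913, -0.002]
contact_force: [-2.3, -1.8, 5.8]
grip_width: 0.033
gripper_force: 39.7
```

apply_moves(
  rows=[
    [[0,0,0],[0,0,0.015]],
    [[0,0,0],[0,0,0.045]],
    [[0,0,0],[0,0,0.085]],
    [[0,0,0],[0,0,0.125]],
    [[0,0,0],[0,0,0.165]],
    [[0,0,0],[0,0,0.205]],
    [[0,0,0],[0,0,0.245]],
    [[0,0,0],[0,0,0.28]],
    [[0,0,0],[0,0,0.3]],
    [[0,0,0],[0,0,0.3]],
  ],
)

```text
clock: 14.68
tcp_pos: [0.5023, 0.0057, 0.1804]
orientation: [2.369, 2.061, 0.0]
contact_force: [-0.8, -2.2, 5.1]
grip_width: 0.0332
gripper_force: 39.7
```

Run:
```python
from h import *
o=telemetry.get_obs();q=R.from_rotvec(o['orientation']).as_matrix();print('yaw',np.arctan2(q[1,1],q[0,1]),o['joints'],o['moment'],o['contact_force'])
```

```text
yaw -0.138721393271738 [ 0.26127094  0.32687775 -0.47164179  2.01164026  0.19733003  0.84555211
 -0.45915587] [-0.34039784  0.27329506 -0.04335006] [-0.76997138 -2.20881521  5.06436308]
```

apply_moves(
  rows=[
    [[0,0,0],[0,0,0.02]],
    [[0,0,0],[0,0,0.06]],
    [[0,0,0],[0,0,0.105]],
    [[0,0,0],[0,0,0.15]],
    [[0,0,0],[0,0,0.2]],
    [[0,0,0],[0,0,0.25]],
    [[0,0,0],[0,0,0.3]],
    [[0,0,0],[0,0,0.34]],
    [[0,0,0],[0,0,0.37]],
    [[0,0,0],[0,0,0.37]],
  ],
)

```text
clock: 15.92
tcp_pos: [0.5028, 0.0053, 0.1804]
orientation: [3.112, 0.424, 0.003]
contact_force: [1.2, -4.6, 4.4]
grip_width: 0.0328
gripper_force: 39.8
```

apply_moves(
  rows=[
    [[0,0,0],[0,0,0.02]],
    [[0,0,0],[0,0,0.05]],
    [[0,0,0],[0,0,0.075]],
    [[0,0,0],[0,0,0.085]],
    [[0,0,0],[0,0,0.085]],
    [[0,0,0],[0,0,0.085]],
  ],
)

```text
clock: 16.68
tcp_pos: [0.5029, 0.0051, 0.1804]
orientation: [3.141, 0.007, 0.003]
contact_force: [1.1, -4.9, 3.5]
grip_width: 0.0329
gripper_force: 39.8
```

Run:
```python
from h import *
o=telemetry.get_obs();q=R.from_rotvec(o['orientation']).as_matrix();print('yaw',np.arctan2(q[1,1],q[0,1]),o['joints'],o['moment'],o['contact_force'])
a=snap('scene','scene8');b=snap('side','side8');w=snap('wrist','wrist8')
X=[.4303,.006,.126]
for f in(a,b,w):print(np.round(proj(f,X),1))
x=cv2.resize(cv2.imread('pics/scene8.png')[170:330,170:330],(400,400),interpolation=3);y=cv2.resize(cv2.imread('pics/side8.png')[130:250,220:340],(400,400),interpolation=3)
cv2.imwrite('pics/c8.png',np.hstack([x,y]))
```

```text
yaw -1.5660744118234367 [ 0.03157127  0.29784007 -0.19651082  2.02616555  0.07983291  0.82272264
 -1.77682705] [-0.85957493 -0.25810748 -0.018067  ] [ 1.07688155 -4.86173336  3.52971624]
[269.8 243.9]
[258.6 186.7]
[275.8 341.1]
```

View pics/c8.png

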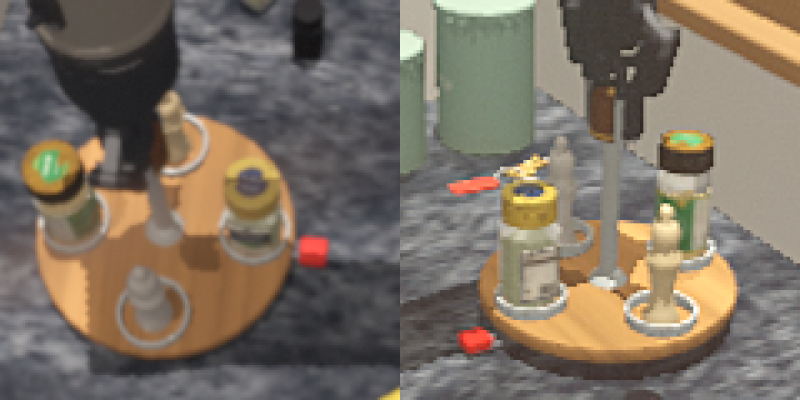

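The crops show the jar upright at the front, with its cap at scene (270,242) / side (259,186). The red tip is at scene (295,271). I'll compute the remaining angle.

Run:
```python
from h import *
a=load('scene8');b=load('side8')
cap,e=tri((a,270.4,242.4),(b,259,186.4));tip,_=tri((a,295.4,270.6),(b,242.4,232.4));print(cap,tip,e)
h=cv2.cvtColor(a['frame'],cv2.COLOR_RGB2HSV);m=cv2.inRange(h,(0,140,90),(8,255,255))|cv2.inRange(h,(172,140,90),(180,255,255));m[:, :280]=0;m[:,310:]=0;m[:250]=0;m[290:]=0
M=cv2.moments(m,True);print('tip centroid',M['m10']/M['m00'],M['m01']/M['m00'],onz(a,M['m10']/M['m00'],M['m01']/M['m00'],.007))
rs=np.array([onz(a,*q,.04) for q in((272.4,261.2),(198.8,256),(240.4,227.2),(231.2,292))]);c=rs.mean(0);print(rs[:,:2],c)
for ax in (c[:2],np.array([.5021,.0055])):
    an=lambda p:np.arctan2(*(p[:2]-ax)[::-1])
    print('tip',an(tip),'cap',an(cap),'ring',an(rs[0]), 'all rings-mod', [round((an(r)+np.pi/4)%(np.pi/2)-np.pi/4,3) for r in rs])
```

```text
[0.42982496 0.00358773 0.12784096] [0.38290344 0.00604434 0.00657288] [np.float64(0.00037608280769778026), np.float64(0.00037608280769766485)]
tip centroid 294.9761904761905 270.35714285714283 [0.38401913 0.00567672 0.007     ]
[[ 0.42903436  0.00380432]
 [ 0.57603911  0.0076239 ]
 [ 0.50317808 -0.06399021]
 [ 0.49975347  0.07431151]] [0.50200126 0.00543738 0.04      ]
tip 3.1364964094790007 cap -3.1159713708695493 ring -3.1192155292619277 all rings-mod [np.float64(0.022), np.float64(0.03), np.float64(0.017), np.float64(0.033)]
tip 3.1370259580803137 cap -3.11514055343132 ring -3.1183891867283267 all rings-mod [np.float64(0.023), np.float64(0.029), np.float64(0.016), np.float64(0.034)]
```

apply_moves(
  rows=[
    [[0,0,0],[0,0,0.005]],
    [[0,0,0],[0,0,0.009]],
    [[0,0,0],[0,0,0.009]],
    [[0,0,0],[0,0,0.009]],
    [[0,0,0],[0,0,0.009]],
    [[0,0,0],[0,0,0.009]],
  ],
)

```text
clock: 17.58
tcp_pos: [0.5029, 0.0051, 0.1804]
orientation: [3.141, -0.038, 0.003]
contact_force: [1.9, -4.6, 4.9]
grip_width: 0.0327
gripper_force: 39.8
```

Run:
```python
from h import *
a=snap('scene','scene9');b=snap('side','side9')
def cap(t):
    h=cv2.cvtColor(load(t)['frame'],cv2.COLOR_RGB2HSV);m=cv2.inRange(h,(18,110,70),(35,255,255))
    n,_,s,c=cv2.connectedComponentsWithStats(m);u=proj(load(t),[.43,.005,.12]);i=min((i for i in range(1,n) if s[i][4]>100),key=lambda i:np.hypot(*(c[i]-u)));return c[i]
d=[onz(load(t),*cap(t),.116) for t in('scene8','scene9','side8','side9')];print(np.round(d,4))
o=telemetry.get_obs();print(np.abs(o['qvel']).max(),o['gripper_force'],o['contact_force'])
```

```text
[[ 0.4296  0.0041  0.116 ]
 [ 0.4295  0.0062  0.116 ]
 [ 0.4264 -0.0006  0.116 ]
 [ 0.4265  0.0008  0.116 ]]
0.0016779476919578703 39.85005497932434 [ 2.41101925 -5.37064983  4.62735084]
```

The last turn moved the cap about 2 mm toward the pointer line, to y ≈ 0.006. The arm is still and gripping the knob.

```bash
python3 -c "
from bench import job;print(job.hand_in())"
```

```text
the job is handed in; nothing more can be done
None
```

The yellow-capped jar stands upright in the free ring and is turned to the front over the red-tipped pointer, to within about 0.01 rad by my last measurement; the knob is still gripped, and the job was handed in at about 18 s.

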